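# Put the bit case back in its packed row

## Task

One of the tall slim wooden cases has been left out on the bench. Put it back, standing upright, in the rack that holds the cases of its own height: slide it into the narrow gap in the middle of that row, nudging its neighbours apart without toppling any, and push it fully home so that its front end is level with theirs. Leave the row of low cases and the other things on the bench as they are.

Things in the scene. Friction and masses are not known exactly. Their poses are not given: they have to be found in the camera images.
- loose_case: the case left out, standing upright on the bench right of the racks: slim wooden case, half-round upright ends: 96 long (its x) x 24 thick (its y) x 95 high, 100 g +-30%; ends alike, with a small brass catch. Origin: centre of its underside
- tall_rack: fixed plywood rack, 168 wide outside, open front. Origin: centre of its underside; +x points into it (front faces -x), z up. Cases stand on its base board, top at z=90 (10 thick, front edge x=-75), on a plinth. Bay y=-72 to 72; side boards begin at x=-33; back wall face x=48, so a case fully home has its centre at x=0, front end at x=-48. Holds the four tall cases
- low_rack: fixed plywood rack, 168 wide outside, open front. Origin: centre of its underside; +x points into it (front faces -x), z up. Cases stand on its base board, top at z=90 (10 thick, front edge x=-75), on a plinth. Bay y=-72 to 72; side boards begin at x=-33; back wall face x=48, so a case fully home has its centre at x=0, front end at x=-48. Holds the four low cases; left or right of the other
- tall_roof (a point): middle of the front lower edge of the tall rack's roof board, at rack x=-58, z=235. The roof, 10 thick, covers the row and reaches 10 out in front of the cases' ends, so a hand above a case's front end must lean back toward the robot (25 to 40 degrees) to clear it. A roll of tape lies on the roof
- tall_a: slim wooden case, half-round upright ends: 96 long (its x) x 24 thick (its y) x 95 high, 100 g +-30%; ends alike, with a small brass catch. Origin: centre of its underside. Standing in the tall rack, leftmost (+y) in its row.
- tall_b: slim wooden case, half-round upright ends: 96 long (its x) x 24 thick (its y) x 95 high, 100 g +-30%; ends alike, with a small brass catch. Origin: centre of its underside. Standing in the tall rack, second from the left, left neighbour of the gap. The gap is 9 to 14 wide at the start; the cases stand loosely and slide apart when a rounded end is pushed in; the spare room is by the side walls
- tall_c: slim wooden case, half-round upright ends: 96 long (its x) x 24 thick (its y) x 95 high, 100 g +-30%; ends alike, with a small brass catch. Origin: centre of its underside. Standing in the tall rack, third from the left, right neighbour of the gap. Parting the neighbours takes a push of up to about 15 N at the front end.
- tall_d: slim wooden case, half-round upright ends: 96 long (its x) x 24 thick (its y) x 95 high, 100 g +-30%; ends alike, with a small brass catch. Origin: centre of its underside. Standing in the tall rack, rightmost in its row.
- low_a: slim wooden case, half-round upright ends: 96 long (its x) x 24 thick (its y) x 68 high, 100 g +-30%; ends alike, with a small brass catch. Origin: centre of its underside. Standing in the low rack, leftmost (+y) in its row; to be left alone
- low_b: slim wooden case, half-round upright ends: 96 long (its x) x 24 thick (its y) x 68 high, 100 g +-30%; ends alike, with a small brass catch. Origin: centre of its underside. Standing in the low rack, second from the left, left neighbour of the gap; to be left alone
- low_c: slim wooden case, half-round upright ends: 96 long (its x) x 24 thick (its y) x 68 high, 100 g +-30%; ends alike, with a small brass catch. Origin: centre of its underside. Standing in the low rack, third from the left, right neighbour of the gap; to be left alone
- low_d: slim wooden case, half-round upright ends: 96 long (its x) x 24 thick (its y) x 68 high, 100 g +-30%; ends alike, with a small brass catch. Origin: centre of its underside. Standing in the low rack, rightmost in its row; to be left alone
- walnut_offcut: dark walnut block 38 x 110 x 26 high, lying in front of the racks; bystander. Origin: centre of its underside
- sanding_block: cork sanding block 63 x 111 x 31 high, lying in front of the right-hand rack; bystander. Origin: centre of its underside
- maple_offcut: pale maple block 45 x 92 x 32 high, lying left of the work; bystander. Origin: centre of its underside
Things that resemble listed ones, but are neither listed nor needed, are in the scene too. What is shaped like the tall_a but pink is not meant.

How it is judged:
By the outcome, as a careful person would: the job done as asked, in the order asked, and still so for the second after the job is handed in, with the robot touching nothing.
It also fails if it takes over 45 s, if anything falls off the work surface, if the arm or the gripper's body presses on something with over 40 N, if the wrist force passes 120 N, or if a joint passes its speed limit or range.

## Robot

A 6-joint arm with a two-finger parallel gripper is mounted at the origin on the work surface; the furniture and walls round the work are solid. World frame = base frame: x ahead of the robot, y to its left, z up, the work surface at z = 0. Lengths are in mm, angles in rad, forces in N, time in s.
With the tool pointing down it reaches from about 350 to 725 mm from the base axis. Payload 6 kg.
Tool frame: the origin (TCP) lies at the centre of the arm's flange, where the gripper is bolted on; the fingertips stand 173 mm ahead of it and the grasp point (between the pads) lies 155 mm ahead of it; z points along the fingers, y is the line along which they close (so a half turn about z gives the same grasp; the last joint's range is limited). The gripper opens to 85 mm and grips with 20 to 120 N. Pads are 22 mm wide; open, the fingers measure 114 mm over their backs; the gripper's body (76 mm by 85 mm) begins 54 mm behind the grasp point. The pads swing forward as they close: fully open they stand 13 mm farther back than shut.
Start: joints at [0.334, 0.04, 0.085, 0, -1.615, -0.334], TCP at [599.995, 0.024, 404.661] pointing down, gripper open.
Joint ranges: [-2.56, 2.56], [-1.29, 2.01], [-1.08, 1.49], [-3.29, 1.98], [-2.81, -0.18], [-2.99, 2.99]. Speed limits (rad/s): [2.57, 2.57, 3.01, 3.14, 3.14, 3.14].

## Interface

Orientations are given as a unit quaternion [w, x, y, z].
In Python, from cell import sensors, optics, ctrl gives the robot as it stands.
- The arm moves only by the tool arm_command, never from a script. Its argument "steps" is a list of rows, each a list of 6 numbers: the shift along the tool's x, y, z normalised to -1 to 1, where 1 is 3 cm, then the turn, a rotation vector about the tool's x, y, z normalised to -1 to 1, where 1 is 0.1 rad. In form: [[dx, dy, dz, rx, ry, rz], ...]. A call has 1 to 12 rows; each row shifts and turns the commanded pose from where the row before left it, along the tool's axes as they then stand; what a row does not reach is not made up. A row lasts 1/12 s, in which the tool goes at most 41.7 mm and 7.16 degrees, less where a joint would pass 70% of its speed; a pose out of reach is approached as far as the arm can. A call with a number of a shift or a turn outside -1 to 1 is refused whole. A call with a gripper value outside its range is refused whole. "gripper" is the opening, from -1 (shut) to 1 (fully open), set as the call begins (left out, the last holds). The fingers move at their own pace and stop on an object; "newtons" is the grip in N (left out, the last holds). Time passes only in rows, so rows that do not move let the fingers close. It gives the time, the measured TCP pose, the force, the opening and the grip force at its end, in the units of the state.
- sensors.read_state(): the state, without advancing time (a new reading comes with each control period).
- optics.get_image(name): name is "scene" or "side" or "wrist"; returns a dict with "frame" (384x512x3 uint8, blue, green, red), "z_map" (384x512 float32, mm along the optical axis (not along the pixel's ray), 0 where there is no reading), "camera_matrix" (3x3 intrinsics, pixels), "extrinsics" (4x4, takes a point from world to camera coordinates). Camera axes: x right, y down, z forward; pixel columns grow to the right and rows downward; lengths in mm; the calibration is good to about 2 mm. A picture is of the moment at which its call begins.
- ctrl.sign_off(): hands the job in; it is judged then, once.
The state is a dict: "time_s": time; "q": joint angles; "qvel": joint speeds; "joint_torque": joint torques, N m; "eef_pos": TCP position; "orientation": TCP orientation; "wrist_force": force on the tool from outside, world axes, zero at the start; "wrist_torque": the same for the moment, N m; "width": finger opening in mm; "gripper_force": force on a finger pad.
Only numpy, scipy, OpenCV 4.12 (cv2) and the standard library are available. Lean on these libraries where they do the work, as an engineer would, in place of code of your own. Each camera call takes 0.05 s, during which the arm holds its last target. There are 200 camera calls.

## Working session

There is one attempt and no reset: what is moved stays moved. The work goes in short steps, Python scripts to look and compute and a tool call to move; the robot and the scene stay as the last step left them, time stands still between calls to the robot, and variables do not carry over. Pictures are saved under pics/ and viewed, at most 10 in all, crops included, and the job is handed in when it is done.

Besides the shell and the picture viewer there is one more tool, called after "Request:" by a JSON object that holds its "method" and its "body", one argument or row to a line. arm_command: Moves the arm, as the interface text tells. Its arguments: {"type":"object","properties":{"steps":{"type":"array"},"gripper":{"type":"number"},"newtons":{"type":"number"}},"required":["steps"]}

```bash
ls; mkdir -p pics; cat > h.py <<'E'
import numpy as np, cv2
from cell import sensors, optics, ctrl
def cap(n):
    d=optics.get_image(n); np.savez('last_%s.npz'%n,**{k:np.asarray(v) for k,v in d.items()}); return d
def load(n): return dict(np.load('last_%s.npz'%n))
def pts(d):
    z=d['z_map'];K=d['camera_matrix'];T=np.linalg.inv(d['extrinsics'])
    v,u=np.mgrid[:z.shape[0],:z.shape[1]]
    P=np.stack([(u-K[0,2])/K[0,0]*z,(v-K[1,2])/K[1,1]*z,z],-1)
    W=P@T[:3,:3].T+T[:3,3]; W[z==0]=np.nan; return W
def ray(d,u,v,z=None):
    K=d['camera_matrix'];T=np.linalg.inv(d['extrinsics'])
    r=T[:3,:3]@np.linalg.solve(K,[u,v,1.]);o=T[:3,3]
    return o+r*(z-o[2])/r[2]
E
python3 - <<'E'
from h import *
a=cap('scene');b=cap('side')
cv2.imwrite('pics/a.png',cv2.resize(a['frame'],(800,600)));cv2.imwrite('pics/b.png',cv2.resize(b['frame'],(800,600)))
for d in(a,b): print(np.linalg.inv(d['extrinsics']).round(2))
print(sensors.read_state())
E
```

```text
pics
[[-6.9000e-01 -5.3000e-01  5.0000e-01 -1.5088e+02]
 [-7.3000e-01  4.9000e-01 -4.8000e-01  8.3298e+02]
 [ 1.0000e-02 -6.9000e-01 -7.2000e-01  1.1340e+03]
 [ 0.0000e+00  0.0000e+00  0.0000e+00  1.0000e+00]]
[[-4.7000e-01 -6.0000e-01  6.5000e-01 -4.8004e+02]
 [-8.8000e-01  3.2000e-01 -3.5000e-01  7.1354e+02]
 [ 0.0000e+00 -7.3000e-01 -6.8000e-01  1.1941e+03]
 [ 0.0000e+00  0.0000e+00  0.0000e+00  1.0000e+00]]
{'time_s': 0.1, 'q': array([ 3.33684674e-01,  3.98763698e-02,  8.52969239e-02,  5.73002510e-04,
       -1.61522193e+00, -3.33676273e-01]), 'qvel': array([ 6.40157073e-04, -7.66217221e-04,  4.33231690e-04, -1.92565021e-05,
       -1.60753540e-03, -1.06579279e-04]), 'joint_torque': array([ 5.82347531e-02, -3.41331661e+01,  3.21309292e+01,  5.99951908e+00,
       -2.31500566e-01,  4.98822992e-03]), 'eef_pos': array([ 6.00061184e+02, -6.68700064e-02,  4.05230973e+02]), 'orientation': array([ 3.22643023e-04, -7.07100537e-01,  7.07112792e-01, -4.74658520e-04]), 'wrist_force': array([-0.68302146, -0.4267629 ,  0.61952674]), 'wrist_torque': array([-0.00406894, -0.10212718,  0.01195341]), 'gripper_force': 2.1693766687531024, 'width': 85.3960598032741}
```

View pics/a.png

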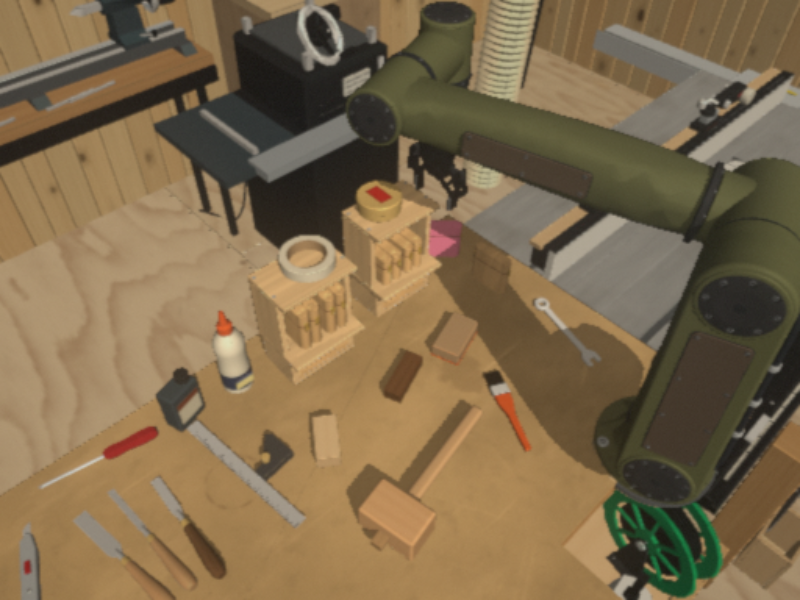

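View pics/b.png

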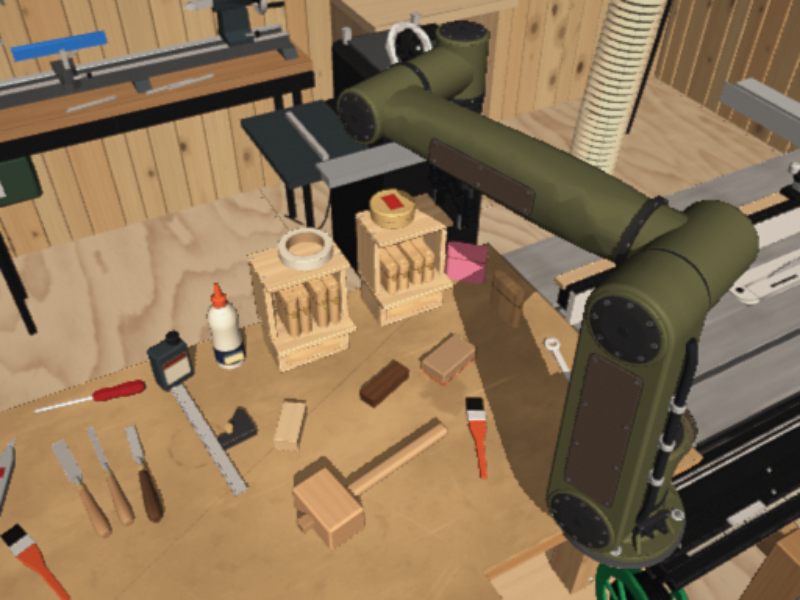

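Scene view: the left rack (300,300) has the tape roll and taller cases, so it is the tall rack. The right rack (390,250) has a tin on it and is the low rack. Candidates for the loose case are the wooden upright in shadow at scene (490,262) / side (508,297) and the pink one at scene (445,238). The wooden one fits, since pink is excluded; I'll check it in a crop.

```bash
python3 - <<'E'
from h import *
a=load('scene');b=load('side')
c1=cv2.resize(a['frame'][105:265,140:350],None,fx=3.7,fy=3.7,interpolation=2)[:590,:780]
c2=cv2.resize(b['frame'][120:245,150:350],None,fx=4,fy=4,interpolation=2)
cv2.imwrite('pics/c.png',cv2.convertScaleAbs(c1,alpha=1.3));cv2.imwrite('pics/d.png',cv2.convertScaleAbs(c2,alpha=1.3))
for n,d in(('scene',a),('side',b)):
    W=pts(d); 
    def s(u,v): u=int(u*.64);v=int(v*.64);print(n,u,v,np.nanmedian(W[v-1:v+2,u-1:u+2].reshape(-1,3),0).round(0))
    L=[(310,285),(300,315),(330,300),(395,250),(380,220),(490,262),(490,245),(445,238),(305,370),(405,375),(455,335),(325,435)] if n=='scene' else [(300,310),(325,300),(300,355),(400,265),(508,297),(510,283),(465,260),(385,383),(450,355),(290,425)]
    for p in L:s(*p)
E
```

```text
scene 198 182 [578. 350. 244.]
scene 192 201 [580. 376. 183.]
scene 211 192 [568. 311. 182.]
scene 252 160 [608. 108. 157.]
scene 243 140 [618. 138. 255.]
scene 313 167 [499. -84.  78.]
scene 313 156 [ 588. -197.    2.]
scene 284 152 [637. -81.  60.]
scene 195 236 [573. 386.  30.]
scene 259 240 [428. 244.  23.]
scene 291 214 [431.  98.  31.]
scene 208 278 [426. 452.  31.]
side 192 198 [574. 355. 154.]
side 208 192 [568. 305. 164.]
side 192 227 [574. 365.  31.]
side 256 169 [601. 118. 158.]
side 325 190 [488. -88.  69.]
side 326 181 [501. -99.  94.]
side 297 166 [641. -74.  67.]
side 246 245 [425. 245.  26.]
side 288 227 [428.  91.  30.]
side 185 272 [412. 457.  32.]
```

View pics/c.png

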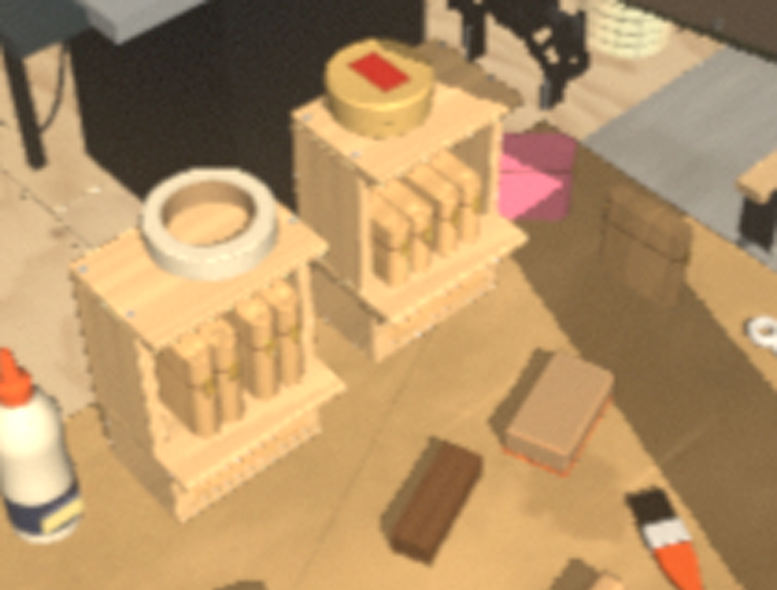

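View pics/d.png

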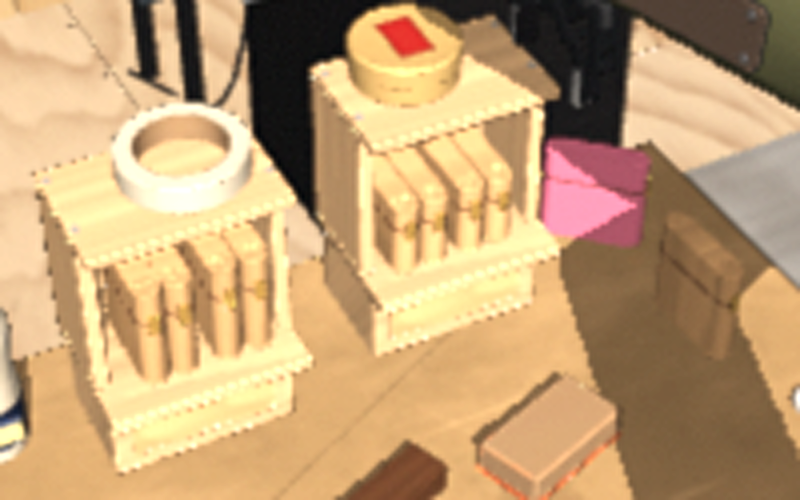

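The loose case is the wooden upright at crop c (645,245) in the shadow. Next I'll get metric poses from the point clouds.

```bash
python3 - <<'E'
from h import *
a=load('scene');b=load('side')
for n,d in(('scene',a),('side',b)):
    W=pts(d).reshape(-1,3); W=W[~np.isnan(W[:,0])]
    def sel(x0,x1,y0,y1,z0,z1): return W[(W[:,0]>x0)&(W[:,0]<x1)&(W[:,1]>y0)&(W[:,1]<y1)&(W[:,2]>z0)&(W[:,2]<z1)]
    def rect(P,t):
        r=cv2.minAreaRect(P[:,:2].astype(np.float32)); print(n,t,len(P),np.round(r[0],1),np.round(r[1],1),round(r[2],1),'zmed',np.median(P[:,2]).round(1)); print('   ',cv2.boxPoints(r).round(0).tolist())
    rect(sel(420,580,-180,-20,89,101),'loose top')
    rect(sel(420,580,-180,-20,15,101),'loose all')
    rect(sel(480,800,230,460,238,250),'tallroof')
    rect(sel(480,800,-20,230,238,250),'lowroof')
    rect(sel(480,620,230,460,86,94),'tall base')
    P=sel(480,700,230,460,110,178);rect(P,'tall cases fronts')
    rect(sel(480,700,230,460,181,190),'tall tops')
E
```

```text
scene loose top 139 [501.1 -97.6] [97.1 28.9] 5.0 zmed 93.3
    [[451.0, -87.0], [454.0, -116.0], [551.0, -108.0], [548.0, -79.0]]
scene loose all 507 [500.8 -96.2] [98.3 32. ] 2.7 zmed 67.9
    [[451.0, -82.0], [452.0, -114.0], [551.0, -110.0], [549.0, -78.0]]
scene tallroof 1222 [613.6 336. ] [170.9 119.1] 87.6 zmed 244.0
    [[550.0, 253.0], [669.0, 248.0], [677.0, 419.0], [558.0, 424.0]]
scene lowroof 845 [626.6  85. ] [183.6 143.2] 86.9 zmed 243.7
    [[550.0, -3.0], [693.0, -10.0], [703.0, 173.0], [560.0, 181.0]]
scene tall base 569 [577.  336.8] [169.9  78.2] 87.7 zmed 89.2
    [[534.0, 253.0], [613.0, 250.0], [619.0, 420.0], [541.0, 423.0]]
scene tall cases fronts 914 [598.3 348.1] [188.7  85.7] 66.5 zmed 145.8
    [[521.0, 279.0], [600.0, 245.0], [675.0, 418.0], [597.0, 452.0]]
scene tall tops 288 [595.  353.7] [186.4  80.7] 62.8 zmed 184.1
    [[516.0, 289.0], [588.0, 252.0], [673.0, 418.0], [602.0, 455.0]]
side loose top 144 [500.5 -97.4] [98.2 28.3] 2.4 zmed 94.6
    [[451.0, -85.0], [452.0, -114.0], [550.0, -109.0], [549.0, -81.0]]
side loose all 486 [499.8 -97.1] [99.7 29.1] 2.8 zmed 69.2
    [[449.0, -85.0], [451.0, -114.0], [550.0, -109.0], [549.0, -80.0]]
side tallroof 1021 [613.4 334.3] [168.3 121.5] 88.3 zmed 244.5
    [[550.0, 252.0], [672.0, 248.0], [677.0, 417.0], [555.0, 420.0]]
side lowroof 811 [626.7  81.5] [186.5 143.5] 87.2 zmed 244.2
    [[550.0, -8.0], [694.0, -15.0], [703.0, 171.0], [560.0, 178.0]]
side tall base 518 [576.6 335.3] [169.9  83.2] 88.5 zmed 89.8
    [[533.0, 252.0], [616.0, 249.0], [620.0, 419.0], [537.0, 421.0]]
side tall cases fronts 929 [612.1 335.6] [176.5 105.6] 83.0 zmed 145.3
    [[549.0, 254.0], [654.0, 242.0], [675.0, 417.0], [570.0, 430.0]]
side tall tops 345 [596.9 345.2] [186.3  81.9] 67.9 zmed 184.6
    [[524.0, 274.0], [600.0, 243.0], [670.0, 416.0], [594.0, 447.0]]
```

Request:
{"method": "arm_command", "body": {
  "steps": [
    [0,0,0,0,0,-1],
    [0,0,0,0,0,-1],
    [0,0,0,0,0,-1],
    [0,0,0,0,0,-1],
    [0,0,0,0,0,-1],
    [0,0,0,0,0,-1],
    [0,0,0,0,0,-1],
    [0,0,0,0,0,-1],
    [0,0,0,0,0,-1],
    [0,0,0,0,0,-1],
    [0,0,0,0,0,-1],
    [0,0,0,0,0,-1]
  ],
  "gripper": 1
}}

```text
time_s: 1.1
eef_pos: [600.3, -0.3, 405.3]
orientation: [-0.0, 0.983, -0.182, 0.001]
wrist_force: [3.1, -1.6, -0.1]
width: 85.1
gripper_force: 2.0
```

Request:
{"method": "arm_command", "body": {
  "steps": [
    [0,0,0,0,0,-0.832],
    [0,0,0,0,0,-0.832],
    [0,0,0,0,0,-0.832],
    [0,0,0,0,0,-0.832],
    [0,0,0,0,0,-0.832],
    [-1,0,0,0,0,0],
    [-1,0,0,0,0,0],
    [-1,0,0,0,0,0],
    [-1,0,0,0,0,0],
    [-1,0,0,0,0,0],
    [-1,0,0,0,0,0],
    [-1,0,0,0,0,0]
  ]
}}

```text
time_s: 2.1
eef_pos: [388.8, -9.7, 403.5]
orientation: [0.0, 1.0, 0.022, -0.001]
wrist_force: [-1.0, 1.3, -2.5]
width: 85.2
gripper_force: 0.0
```

Request:
{"method": "arm_command", "body": {
  "steps": [
    [0,0,0,0,0.886,0],
    [0,0,0,0,0.886,0],
    [0,0,0,0,0.886,0],
    [0,0,0,0,0.886,0],
    [0,0,0,0,0.886,0],
    [0,0,0,0,0.886,0],
    [0,0,0,0,0.886,0],
    [0,0.75,0,0,0,0],
    [0,0.75,0,0,0,0],
    [0,0.75,0,0,0,0],
    [0,0.75,0,0,0,0],
    [0,0,0,0,0,0]
  ]
}}

```text
time_s: 3.1
eef_pos: [393.9, -102.0, 404.2]
orientation: [-0.006, 0.952, 0.019, 0.304]
wrist_force: [-0.6, 0.0, -4.3]
width: 85.5
gripper_force: 0.0
```

```bash
cat >> h.py <<'E'
from scipy.spatial.transform import Rotation as Ro
def pose():
    s=sensors.read_state();q=s['orientation'];R=Ro.from_quat([q[1],q[2],q[3],q[0]]).as_matrix();return s,R
def togo(G):
    "rows (units of 3cm) in tool axes for the grasp point to reach G; also now"
    s,R=pose();g=s['eef_pos']+155*R[:,2]
    print('q',s['q'].round(2),'G',g.round(1),'F',s['wrist_force'].round(1),'w',round(s['width'],1),'yaw',np.degrees(np.arctan2(R[1,0],R[0,0])).round(2),'lean',np.degrees(np.arccos(-R[2,2])).round(1))
    if G is not None: print('shift/30',(R.T@(np.array(G)-g)/30).round(3))
def rect(W,b,t):
    W=W.reshape(-1,3);W=W[~np.isnan(W[:,0])];m=np.ones(len(W),bool)
    for i in range(3): m&=(W[:,i]>b[2*i])&(W[:,i]<b[2*i+1])
    P=W[m]
    if len(P)<5: print(t,len(P));return
    r=cv2.minAreaRect(P[:,:2].astype(np.float32));print(t,len(P),np.round(r[0],1),np.round(r[1],1),round(r[2],1),cv2.boxPoints(r).round(0).tolist(),'z',np.median(P[:,2]).round(1))
E
python3 - <<'E'
from h import *
w=cap('wrist');W=pts(w)
rect(W,(420,580,-180,-20,88,102),'wrist top')
rect(W,(420,580,-180,-20,20,102),'wrist all')
s=w['frame'];cv2.imwrite('pics/w.png',s)
togo((470.5,-97.9,58)); togo((470.5-.581*100,-97.9,58+81.4))
E
```

```text
wrist top 1549 [504.1 -98.8] [93.8 23.7] 3.0 [[457.0, -89.0], [458.0, -113.0], [552.0, -108.0], [550.0, -85.0]] z 95.5
wrist all 1552 [502.6 -98.9] [96.9 23.7] 3.0 [[454.0, -90.0], [455.0, -113.0], [552.0, -108.0], [550.0, -85.0]] z 95.5
q [ 0.32 -0.83 -0.67  0.18 -1.13  1.26] G [483.8 -97.3 277.9] F [ 0.5  0.4 -3.1] w 85.3 yaw 2.32 lean 35.4
shift/30 [-4.613  0.006  5.712]
q [ 0.32 -0.83 -0.67  0.18 -1.13  1.26] G [483.8 -97.3 277.9] F [ 0.5  0.4 -3.1] w 85.3 yaw 2.32 lean 35.4
shift/30 [-4.615 -0.074  2.38 ]
```

View pics/w.png

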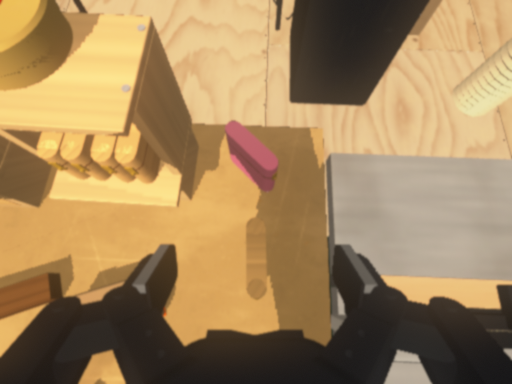

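The wrist view shows the case top centred at about (257,250), lined up between the fingers, with the pink one farther away at (250,155). I'll check the grey surface on the right before going down.

```bash
python3 - <<'E'
from h import *
W=pts(load('wrist'))
for u,v in((350,200),(420,250),(335,180),(300,250),(322,250)): print(u,v,W[v,u].round(0))
togo((472.5,-100.4,58))
E
```

```text
350 200 [ 611. -255.  -15.]
420 250 [ 532. -362.  -15.]
335 180 [ 647. -231.  -15.]
300 250 [ 523. -167.    0.]
322 250 [ 524. -201.    1.]
q [ 0.32 -0.83 -0.67  0.18 -1.13  1.26] G [483.8 -97.3 277.9] F [ 0.5  0.4 -3.1] w 85.3 yaw 2.32 lean 35.4
shift/30 [-4.561  0.092  5.749]
```

Request:
{"method": "arm_command", "body": {
  "steps": [
    [-0.456,0.01,0.575,0,0,0],
    [-0.456,0.01,0.575,0,0,0],
    [-0.456,0.01,0.575,0,0,0],
    [-0.456,0.01,0.575,0,0,0],
    [-0.456,0.01,0.575,0,0,0],
    [-0.456,0.01,0.575,0,0,0],
    [-0.456,0.01,0.575,0,0,0],
    [-0.456,0.01,0.575,0,0,0],
    [-0.456,0.01,0.575,0,0,0],
    [-0.456,0.01,0.575,0,0,0],
    [0,0,0,0,0,0],
    [0,0,0,0,0,0]
  ]
}}

```text
time_s: 4.15
eef_pos: [389.3, -107.2, 188.0]
orientation: [-0.009, 0.953, 0.023, 0.301]
wrist_force: [-0.3, 0.5, -3.2]
width: 85.2
gripper_force: 0.0
```

```bash
python3 - <<'E'
from h import *
togo((472.5,-100.4,58))
E
```

```text
q [ 0.3  -0.85 -1.08  0.2  -0.76  1.22] G [ 478.1 -102.3   61. ] F [-0.3  0.5 -3.2] w 85.2 yaw 2.63 lean 35.0
shift/30 [-0.208 -0.072 -0.024]
```

Request:
{"method": "arm_command", "body": {
  "steps": [
    [0,0,0,0,0,0],
    [0,0,0,0,0,0],
    [0,0,0,0,0,0],
    [0,0,0,0,0,0],
    [0,0,0,0,0,0],
    [0,0,0,0,0,0],
    [0,0,0,0,0,0],
    [0,0,0,0,0,0]
  ],
  "gripper": -1,
  "newtons": 60
}}

```text
time_s: 4.82
eef_pos: [389.6, -107.5, 189.0]
orientation: [-0.01, 0.953, 0.022, 0.302]
wrist_force: [-1.8, 1.1, -1.9]
width: 22.9
gripper_force: 61.6
```

```bash
python3 - <<'E'
from h import *
s,R=pose();g=s['eef_pos']+155*R[:,2]
togo(g+[-5,0,55]); togo(g+[-5,0,110]); togo(g+[-5,100,110])
E
```

```text
q [ 0.3  -0.86 -1.08  0.2  -0.75  1.22] G [ 478.7 -102.6   62.3] F [-1.8  1.1 -1.9] w 22.9 yaw 2.58 lean 35.2
shift/30 [ 0.92  -0.017 -1.594]
q [ 0.3  -0.86 -1.08  0.2  -0.75  1.22] G [ 478.7 -102.6   62.3] F [-1.8  1.1 -1.9] w 22.9 yaw 2.58 lean 35.2
shift/30 [ 1.976 -0.026 -3.093]
q [ 0.3  -0.86 -1.08  0.2  -0.75  1.22] G [ 478.7 -102.6   62.3] F [-1.8  1.1 -1.9] w 22.9 yaw 2.58 lean 35.2
shift/30 [ 2.099 -3.356 -2.986]
```

Request:
{"method": "arm_command", "body": {
  "steps": [
    [0.33,0,-0.515,0,0,0],
    [0.33,0,-0.515,0,0,0],
    [0.33,0,-0.515,0,0,0],
    [0.33,0,-0.515,0,0,0],
    [0.33,0,-0.515,0,0,0],
    [0.33,0,-0.515,0,0,0],
    [-0.2,0,-0.2,0,0,0],
    [-0.2,0,-0.2,0,0,0],
    [-0.2,0,-0.2,0,0,0],
    [0,0,0,0,0,0],
    [0,0,0,0,0,0]
  ]
}}

```text
time_s: 5.73
eef_pos: [359.7, -109.5, 303.1]
orientation: [-0.01, 0.953, 0.023, 0.302]
wrist_force: [-0.4, 0.0, -4.2]
width: 23.3
gripper_force: 61.3
```

```bash
python3 - <<'E'
from h import *
w=cap('wrist');W=pts(w);b=cap('side');V=pts(b)
togo((445,340,180));s,R=pose();g=s['eef_pos']+155*R[:,2]
# held case in rough tool-yaw frame
for n,X in(('wrist',W),('side',V)):
    rect(X,(400,600,-180,-40,130,240),n+' all'); rect(X,(400,600,-180,-40,g[2]+22,240),n+' top')
p=V.reshape(-1,3);p=p[(p[:,0]>425)&(p[:,0]<600)&(abs(p[:,1]+100)<25)&(p[:,2]>60)]
print(np.percentile(p[:,2],[1,5,50,95,99]))
cv2.imwrite('pics/e.png',np.hstack([b['frame'][100:300,200:400],w['frame'][150:350,150:350]]))
E
```

```text
q [ 0.33 -1.01 -0.93  0.18 -1.06  1.25] G [ 449.  -104.5  176. ] F [ 0.3  0.5 -4.7] w 23.5 yaw 2.59 lean 35.1
shift/30 [  0.516 -14.807   0.29 ]
wrist all 38283 [ 446.  -119.4] [112.3 122.6] 63.8 [[366.0, -143.0], [476.0, -197.0], [526.0, -96.0], [416.0, -42.0]] z 213.7
wrist top 37038 [ 446.  -119.4] [112.3 122.6] 63.8 [[366.0, -143.0], [476.0, -197.0], [526.0, -96.0], [416.0, -42.0]] z 215.2
side all 271 [460.1 -91.3] [ 47.3 125.1] 66.7 [[393.0, -88.0], [508.0, -138.0], [527.0, -94.0], [412.0, -45.0]] z 198.4
side top 137 [459.9 -91.4] [ 46.8 125.2] 66.3 [[393.0, -88.0], [508.0, -138.0], [527.0, -95.0], [412.0, -45.0]] z 207.7
[118.12992065 130.94009933 196.21855404 211.17819153 212.59855477]
```

View pics/e.png

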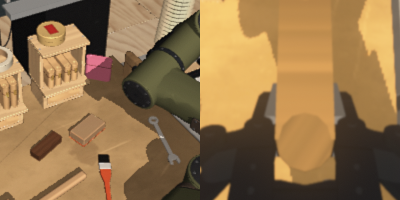

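Request:
{"method": "arm_command", "body": {
  "steps": [
    [0.04,-1,0.028,0,0,0],
    [0.04,-1,0.028,0,0,0],
    [0.04,-1,0.028,0,0,0],
    [0.04,-1,0.028,0,0,0],
    [0.04,-1,0.028,0,0,0],
    [0.04,-1,0.028,0,0,0],
    [0.04,-1,0.028,0,0,0],
    [0.04,-1,0.028,0,0,0],
    [0.04,-1,0.028,0,0,0],
    [0.04,-1,0.028,0,0,0],
    [0.04,-1,0.028,0,0,0],
    [0.04,-1,0.028,0,0,0]
  ]
}}

```text
time_s: 6.83
eef_pos: [359.6, 253.0, 304.2]
orientation: [-0.009, 0.953, 0.023, 0.302]
wrist_force: [-0.3, -1.3, -4.4]
width: 23.5
gripper_force: 61.3
```

Request:
{"method": "arm_command", "body": {
  "steps": [
    [0.04,-1,0.028,0,0,0],
    [0.04,-1,0.028,0,0,0],
    [0,-0.75,0,0,0,0],
    [0,0,0,-0.46,0,0.655],
    [0,0,0,0,0,0],
    [0,0,0,0,0,0]
  ]
}}

```text
time_s: 7.33
eef_pos: [358.8, 333.9, 304.3]
orientation: [0.003, 0.953, -0.014, 0.301]
wrist_force: [-0.0, -0.4, -4.8]
width: 23.2
gripper_force: 61.3
```

```bash
python3 - <<'E'
from h import *
w=cap('wrist');W=pts(w);b=cap('side');V=pts(b);a=cap('scene');A=pts(a)
togo((445,340,180))
for n,X in(('wrist',W),('side',V),('scene',A)):
    rect(X,(470,545,300,380,200,225),n+' heldtop'); rect(X,(500,700,240,440,86,94),n+' base')
    rect(X,(530,700,230,440,240,250),n+' roof'); rect(X,(530,700,240,430,160,190),n+' tops')
cv2.imwrite('pics/f.png',np.hstack([cv2.resize(w['frame'][0:300,100:412],(400,385)),cv2.resize(a['frame'][120:270,130:286],(400,385))]))
E
```

```text
q [ 1.29 -0.43 -0.77  0.66 -1.15 -0.  ] G [448.  330.9 178.5] F [ 0.5 -0.1 -4. ] w 23.1 yaw -1.96 lean 35.1
shift/30 [-0.061 -0.3   -0.103]
wrist heldtop 4913 [495.3 330.6] [24.1 51.2] 88.3 [[469.0, 319.0], [521.0, 318.0], [521.0, 342.0], [470.0, 343.0]] z 210.5
wrist base 5850 [604.7 334.1] [167.7 125. ] 88.7 [[540.0, 252.0], [665.0, 249.0], [669.0, 417.0], [544.0, 419.0]] z 90.4
wrist roof 0
wrist tops 16425 [608.  332.2] [167.3  87.7] 83.6 [[555.0, 254.0], [642.0, 244.0], [661.0, 410.0], [574.0, 420.0]] z 185.0
side heldtop 80 [494.1 333.7] [23.5 49.3] 66.7 [[467.0, 333.0], [512.0, 313.0], [521.0, 335.0], [476.0, 354.0]] z 209.6
side base 324 [607.  368.1] [101.  137.3] 88.9 [[537.0, 319.0], [675.0, 316.0], [677.0, 417.0], [539.0, 420.0]] z 89.7
side roof 979 [614.7 334.7] [169.1 124.7] 88.8 [[551.0, 252.0], [675.0, 249.0], [679.0, 418.0], [554.0, 421.0]] z 244.7
side tops 658 [604.5 341.2] [186.2  98.2] 72.6 [[530.0, 267.0], [624.0, 238.0], [679.0, 415.0], [585.0, 445.0]] z 181.6
scene heldtop 126 [495. 332.] [50.  25.6] 0.5 [[470.0, 345.0], [470.0, 319.0], [520.0, 319.0], [520.0, 345.0]] z 209.4
scene base 436 [604.  361.7] [118.7 129.4] 88.7 [[538.0, 304.0], [667.0, 301.0], [670.0, 420.0], [541.0, 422.0]] z 89.3
scene roof 1166 [613.4 335.7] [171.6 119.8] 87.6 [[550.0, 253.0], [670.0, 248.0], [677.0, 419.0], [557.0, 424.0]] z 244.1
scene tops 603 [598.4 348.2] [188.8  86.2] 66.0 [[521.0, 279.0], [599.0, 244.0], [676.0, 417.0], [597.0, 452.0]] z 180.6
```

View pics/f.png

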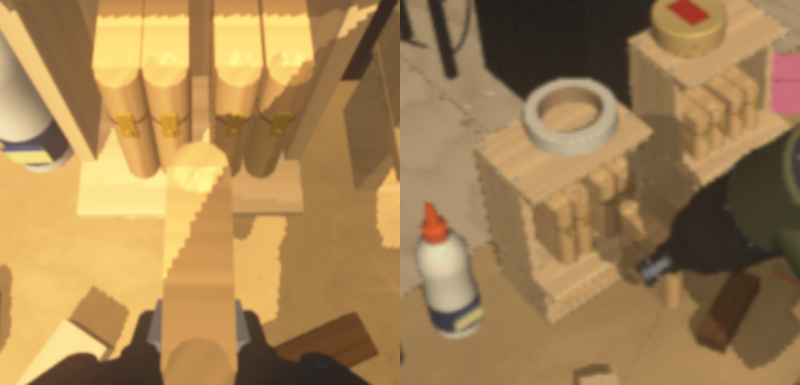

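The wrist view shows the held case pointing at the rack, its far end at (197,160), and the four cases with the gap at (200,70). I'll measure the gap in this same view.

```bash
python3 - <<'E'
from h import *
W=pts(load('wrist')).reshape(-1,3);W=W[~np.isnan(W[:,0])]
P=W[(abs(W[:,2]-185)<3)&(W[:,0]>540)&(W[:,0]<700)&(W[:,1]>240)&(W[:,1]<430)]
Q=np.round((P[:,:2]-[540,240])).astype(int);m=np.zeros((200,200),np.uint8);m[Q[:,1],Q[:,0]]=255
for x in (575,585,595):
    r=np.where(m[:,x-541:x-538].max(1)>0)[0]+240
    sp=np.split(r,np.where(np.diff(r)>2)[0]+1);print(x,[(s[0],s[-1]) for s in sp])
print('front x min by y',[(y,P[abs(P[:,1]-y)<3][:,0].min().round(1)) for y in range(275,400,12) if (abs(P[:,1]-y)<3).any()])
H=W[(abs(W[:,2]-210.5)<3)&(W[:,0]<530)&(W[:,0]>440)&(abs(W[:,1]-331)<20)]
for x in(475,490,505): h=H[abs(H[:,0]-x)<2][:,1];print('held',x,h.min().round(1),h.max().round(1))
B=W[(abs(W[:,2]-90)<3)&(W[:,0]<575)&(W[:,0]>525)]
for y in range(265,415,20): 
    h=B[abs(B[:,1]-y)<2][:,0]; print('base edge',y,h.min().round(1) if len(h) else None)
# side board inner faces
S=W[(W[:,2]>110)&(W[:,2]<175)&(W[:,0]>585)&(W[:,0]<640)]
print('sides',np.percentile(S[:,1],[1,99]).round(1))
E
```

```text
575 [(np.int64(271), np.int64(293)), (np.int64(298), np.int64(319)), (np.int64(335), np.int64(356)), (np.int64(359), np.int64(380))]
585 [(np.int64(251), np.int64(263)), (np.int64(270), np.int64(319)), (np.int64(334), np.int64(382)), (np.int64(407), np.int64(418))]
595 [(np.int64(262), np.int64(263)), (np.int64(269), np.int64(319)), (np.int64(333), np.int64(381)), (np.int64(406), np.int64(407))]
front x min by y [(275, np.float64(568.8)), (287, np.float64(567.6)), (299, np.float64(570.0)), (311, np.float64(568.3)), (335, np.float64(571.9)), (347, np.float64(568.1)), (359, np.float64(573.5)), (371, np.float64(569.4)), (383, np.float64(576.9))]
held 475 319.4 342.9
held 490 318.9 342.4
held 505 318.3 342.0
base edge 265 540.8
base edge 285 541.5
base edge 305 541.7
base edge 325 None
base edge 345 None
base edge 365 543.2
base edge 385 543.5
base edge 405 544.2
sides [112.  503.4]
```

Request:
{"method": "arm_command", "body": {
  "steps": [
    [-0.206,0.015,0.293,0,0,0],
    [-0.206,0.015,0.293,0,0,0],
    [0.273,0,0.192,0,0,0],
    [0.273,0,0.192,0,0,0],
    [0.273,0,0.192,0,0,0],
    [0.273,0,0.192,0,0,0],
    [0,0,0,0,0,0],
    [0,0,0,0,0,0]
  ]
}}

```text
time_s: 8.15
eef_pos: [399.5, 331.1, 283.9]
orientation: [0.003, 0.953, -0.016, 0.302]
wrist_force: [0.7, 0.7, -5.1]
width: 23.5
gripper_force: 61.3
```

```bash
cat >> h.py <<'E'
def gap(ztop,xs,fr=True):
    W=pts(load('wrist')).reshape(-1,3);W=W[~np.isnan(W[:,0])]
    P=W[(abs(W[:,2]-185)<8)&(W[:,0]>455)&(W[:,0]<700)&(W[:,1]>255)&(W[:,1]<420)]
    for x in xs:
        p=P[abs(P[:,0]-x)<2]; r=np.unique(np.round(p[:,1]*2)/2)
        sp=np.split(r,np.where(np.diff(r)>1.1)[0]+1);print(x,[(float(s[0]),float(s[-1]),np.median(p[(p[:,1]>=s[0])&(p[:,1]<=s[-1]),2]).round(1)) for s in sp if len(s)>3])
E
python3 - <<'E'
from h import *
w=cap('wrist');cv2.imwrite('pics/g.png',w['frame']);togo(None)
gap(0,(480,500,520,540,550,558,566,575,585,595))
E
```

```text
q [ 1.19 -0.34 -0.75  0.68 -1.04  0.03] G [488.3 328.9 157.1] F [ 0.6 -0.4 -4.9] w 23.6 yaw -2.05 lean 35.1
480 [(284.5, 302.5, np.float64(190.1)), (304.0, 354.0, np.float64(190.5)), (355.5, 367.5, np.float64(186.8)), (369.0, 374.5, np.float64(192.2))]
500 [(316.5, 340.5, np.float64(190.4))]
520 [(316.0, 340.0, np.float64(190.3))]
540 [(315.0, 339.5, np.float64(190.2))]
550 [(315.0, 338.5, np.float64(190.1))]
558 [(317.0, 336.5, np.float64(190.1))]
566 [(280.0, 284.0, np.float64(181.2))]
575 [(271.5, 293.0, np.float64(185.2)), (297.5, 318.5, np.float64(185.3)), (334.0, 355.5, np.float64(185.1)), (359.0, 380.0, np.float64(185.1))]
585 [(255.0, 263.5, np.float64(185.5)), (269.5, 294.0, np.float64(185.4)), (295.5, 319.5, np.float64(185.4)), (333.0, 382.0, np.float64(185.4)), (405.5, 418.5, np.float64(185.5))]
595 [(261.5, 263.0, np.float64(185.3)), (269.0, 293.5, np.float64(185.4)), (296.0, 319.5, np.float64(185.4)), (333.0, 381.5, np.float64(185.4)), (405.5, 407.5, np.float64(185.6))]
```

View pics/g.png

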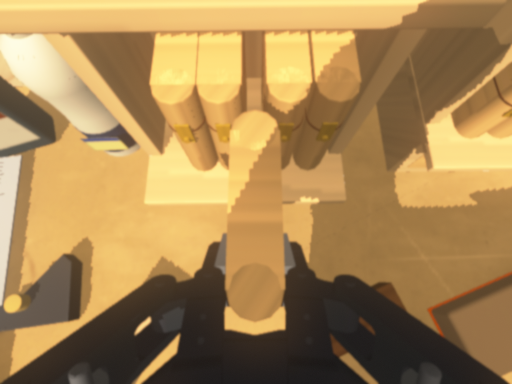

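The held case lines up with the gap (projected centre 326.0 against gap centre 326.2) and sits 4.8 mm above the base. I'll lower it about 3 mm and push in.

Request:
{"method": "arm_command", "body": {
  "steps": [
    [-0.06,0,0.087,0,0,0],
    [0.137,0,0.096,0,0,0],
    [0.137,0,0.096,0,0,0],
    [0.137,0,0.096,0,0,0],
    [0.137,0,0.096,0,0,0],
    [0.137,0,0.096,0,0,0],
    [0,0,0,0,0,0]
  ],
  "newtons": 80
}}

```text
time_s: 8.78
eef_pos: [424.5, 330.5, 280.6]
orientation: [0.003, 0.953, -0.016, 0.302]
wrist_force: [-0.8, 0.0, -5.1]
width: 22.9
gripper_force: 80.4
```

Request:
{"method": "arm_command", "body": {
  "steps": [
    [0.137,0,0.096,0,0,0],
    [0.137,0,0.096,0,0,0],
    [0.137,0,0.096,0,0,0],
    [0,0,0,0,0,0]
  ]
}}

```text
time_s: 9.12
eef_pos: [439.6, 330.1, 280.8]
orientation: [0.002, 0.953, -0.016, 0.302]
wrist_force: [0.4, 0.5, -4.4]
width: 23.0
gripper_force: 80.5
```

```bash
python3 - <<'E'
from h import *
w=cap('wrist');togo(None)
gap(0,(520,540,550,560,566,575,580,585))
E
```

```text
q [ 1.1  -0.26 -0.69  0.68 -0.97  0.09] G [528.5 327.9 154.2] F [-0.6  0.4 -5.1] w 23.0 yaw -2.03 lean 35.1
520 [(283.0, 302.0, np.float64(187.8)), (303.5, 353.0, np.float64(187.7)), (354.5, 376.0, np.float64(189.6))]
540 [(315.5, 339.5, np.float64(187.3))]
550 [(315.5, 339.5, np.float64(187.3))]
560 [(315.0, 339.0, np.float64(187.2))]
566 [(314.5, 339.0, np.float64(187.2))]
575 [(267.5, 289.5, np.float64(185.4)), (291.5, 312.5, np.float64(185.3)), (314.5, 338.5, np.float64(187.2)), (341.0, 362.0, np.float64(185.2)), (365.0, 385.5, np.float64(185.1))]
580 [(265.5, 387.0, np.float64(185.5))]
585 [(255.0, 263.5, np.float64(185.4)), (266.0, 387.5, np.float64(185.6)), (406.0, 418.5, np.float64(185.2))]
```

Request:
{"method": "arm_command", "body": {
  "steps": [
    [0.109,0,0.077,0,0,0],
    [0.109,0,0.077,0,0,0],
    [0.109,0,0.077,0,0,0],
    [-0.025,0,0.035,0,0,0],
    [0,0,0,0,0,0],
    [0,0,0,0,0,0]
  ]
}}

```text
time_s: 9.67
eef_pos: [451.0, 329.7, 279.5]
orientation: [0.002, 0.953, -0.016, 0.302]
wrist_force: [-0.7, 0.1, -5.2]
width: 22.9
gripper_force: 80.5
```

Request:
{"method": "arm_command", "body": {
  "steps": [
    [0,0,0,0,0,0],
    [0,0,0,0,0,0],
    [0,0,0,0,0,0],
    [0,0,-0.15,0,0,0],
    [0,0,-0.3,0,0,0],
    [0,0,-0.5,0,0,0]
  ],
  "gripper": 0
}}

```text
time_s: 10.17
eef_pos: [434.1, 329.8, 302.3]
orientation: [0.003, 0.953, -0.016, 0.301]
wrist_force: [0.2, -0.1, -3.7]
width: 42.9
gripper_force: 0.0
```

```bash
python3 - <<'E'
from h import *
w=cap('wrist');togo(None)
gap(0,(520,540,550,560,566,575,580,585,600))
E
```

```text
q [ 1.12 -0.29 -0.66  0.66 -1.02  0.11] G [523.  328.7 180. ] F [ 0.2  1.8 -1.2] w 42.7 yaw -2.05 lean 35.3
520 [(293.0, 298.0, np.float64(190.7)), (319.5, 337.0, np.float64(185.3))]
540 [(316.0, 340.0, np.float64(185.4))]
550 [(316.0, 339.5, np.float64(185.5))]
560 [(315.5, 339.0, np.float64(185.4))]
566 [(315.5, 339.0, np.float64(185.4))]
575 [(266.5, 288.5, np.float64(185.4)), (290.5, 312.0, np.float64(185.3)), (315.0, 338.5, np.float64(185.5)), (342.0, 362.5, np.float64(185.2)), (366.0, 386.0, np.float64(185.1))]
580 [(265.0, 313.0, np.float64(185.4)), (315.0, 338.5, np.float64(185.4)), (340.0, 387.5, np.float64(185.3))]
585 [(255.0, 263.0, np.float64(181.6)), (264.5, 313.5, np.float64(185.2)), (315.0, 338.5, np.float64(185.4)), (340.0, 388.5, np.float64(185.3)), (406.5, 418.0, np.float64(181.2))]
600 []
```

Request:
{"method": "arm_command", "body": {
  "steps": [
    [0,0,-1,0,0,0],
    [0,0,-1,0,0,0],
    [0,0,-1,0,0,0],
    [0,0,0,0,0,0]
  ]
}}

```text
time_s: 10.55
eef_pos: [381.0, 332.0, 383.6]
orientation: [-0.002, 0.952, -0.016, 0.304]
wrist_force: [-0.3, 1.0, -2.8]
width: 42.7
gripper_force: 0.0
```

Request:
{"method": "arm_command", "body": {
  "steps": [
    [0,0,0,0,0,0],
    [0,0,0,0,0,0],
    [-0.435,0,0.763,0,0,0],
    [-0.435,0,0.763,0,0,0],
    [-0.435,0,0.763,0,0,0],
    [-0.435,0,0.763,0,0,0],
    [0,0,0,0,0,0],
    [0,0,0,0,0,0]
  ],
  "gripper": -1,
  "newtons": 60
}}

```text
time_s: 11.22
eef_pos: [393.0, 330.7, 269.3]
orientation: [0.005, 0.954, -0.016, 0.301]
wrist_force: [-0.5, -0.3, -2.7]
width: 0.0
gripper_force: 0.0
```

```bash
python3 - <<'E'
from h import *
w=cap('wrist');togo((488,328.5,145))
gap(0,(520,530,540,560,575))
W=pts(w).reshape(-1,3);P=W[(abs(W[:,2]-185)<4)&(W[:,0]>500)&(W[:,0]<600)]
print([(y,np.round(P[abs(P[:,1]-y)<3][:,0].min(),1)) for y in (278,302,327,351,376) if (abs(P[:,1]-y)<3).any()])
E
```

```text
q [ 1.2  -0.35 -0.78  0.69 -1.03  0.01] G [482.2 329.  144.8] F [-0.2  0.7 -2.8] w -0.5 yaw -1.96 lean 35.1
shift/30 [0.162 0.01  0.106]
520 [(319.0, 338.0, np.float64(184.9))]
530 [(316.5, 340.5, np.float64(185.4))]
540 [(316.0, 340.0, np.float64(185.5))]
560 [(315.5, 339.5, np.float64(185.4))]
575 [(266.0, 288.5, np.float64(185.2)), (290.5, 312.0, np.float64(185.1)), (315.5, 339.0, np.float64(185.4)), (342.0, 363.0, np.float64(185.0)), (366.0, 386.5, np.float64(184.8))]
[(278, np.float64(567.7)), (302, np.float64(568.1)), (327, np.float64(516.9)), (351, np.float64(569.9)), (376, np.float64(570.1))]
```

Request:
{"method": "arm_command", "body": {
  "steps": [
    [0.137,0,0.096,0,0,0],
    [0.137,0,0.096,0,0,0],
    [0.137,0,0.096,0,0,0],
    [0.137,0,0.096,0,0,0],
    [0.137,0,0.096,0,0,0],
    [0.137,0,0.096,0,0,0],
    [0.137,0,0.096,0,0,0],
    [0.137,0,0.096,0,0,0],
    [0,0,0,0,0,0]
  ]
}}

```text
time_s: 12.02
eef_pos: [433.5, 330.7, 272.5]
orientation: [0.002, 0.953, -0.016, 0.302]
wrist_force: [-2.0, 1.4, -2.8]
width: -0.2
gripper_force: 0.6
```

```bash
cat >> h.py <<'E'
def fronts():
    W=pts(load('wrist')).reshape(-1,3);P=W[(abs(W[:,2]-185)<4)&(W[:,0]>500)&(W[:,0]<600)]
    for y in (278,302,327,351,376):
        p=P[abs(P[:,1]-y)<9]; print(y,np.round(np.sort(p[:,0])[:40:8],1) if len(p)>40 else None)
E
python3 - <<'E'
from h import *
w=cap('wrist');togo(None)
gap(0,(560,575,580)); fronts()
E
```

```text
q [ 1.11 -0.27 -0.71  0.69 -0.96  0.07] G [522.5 328.3 145.3] F [ 0.   0.1 -4.4] w 0.2 yaw -2.04 lean 35.2
560 [(316.0, 339.5, np.float64(185.4))]
575 [(264.0, 286.0, np.float64(185.2)), (287.5, 309.5, np.float64(185.3)), (315.5, 339.0, np.float64(185.4)), (345.0, 365.5, np.float64(185.0)), (369.0, 389.0, np.float64(185.0))]
580 [(262.5, 311.0, np.float64(185.3)), (315.0, 339.0, np.float64(185.4)), (343.0, 390.5, np.float64(185.2))]
278 [504.8 568.8 569.  569.1 569.2]
302 [501.2 503.  503.5 503.9 504.3]
327 [500.1 501.4 502.9 504.2 505.6]
351 [504.  505.  505.4 505.8 506.1]
376 [508.9 509.7 510.  510.3 510.6]
```

Request:
{"method": "arm_command", "body": {
  "steps": [
    [0.109,0,0.077,0,0,0],
    [0.109,0,0.077,0,0,0],
    [0.082,0,0.058,0,0,0],
    [0,0,0,0,0,0]
  ]
}}

```text
time_s: 12.4
eef_pos: [444.0, 330.2, 271.7]
orientation: [0.002, 0.953, -0.016, 0.302]
wrist_force: [-3.5, 0.9, -1.5]
width: 0.2
gripper_force: 1.7
```

```bash
sed -i 's/W\[:,0\]>500)&(W\[:,0\]<600/W[:,0]>545)\&(W[:,0]<600/; s/abs(W\[:,2\]-185)<4/abs(W[:,2]-185.3)<1.5/' h.py
python3 - <<'E'
from h import *
w=cap('wrist');togo(None)
gap(0,(575,)); fronts()
cv2.imwrite('pics/i.png',w['frame'])
E
```

```text
q [ 1.09 -0.24 -0.7   0.69 -0.94  0.08] G [533.2 328.  145. ] F [-3.2  1.3 -3. ] w 0.1 yaw -2.0 lean 35.1
575 [(263.5, 286.0, np.float64(185.2)), (288.0, 309.5, np.float64(185.2)), (316.0, 339.5, np.float64(185.4)), (346.5, 367.5, np.float64(185.2)), (371.0, 391.0, np.float64(185.0))]
278 [568.3 569.1 569.3 569.5 569.6]
302 [569.2 569.6 569.9 570.1 570.2]
327 [551.4 551.9 552.2 552.4 552.5]
351 [570.4 570.9 571.3 571.5 571.6]
376 [571.  571.6 571.8 572.  572.2]
```

View pics/i.png

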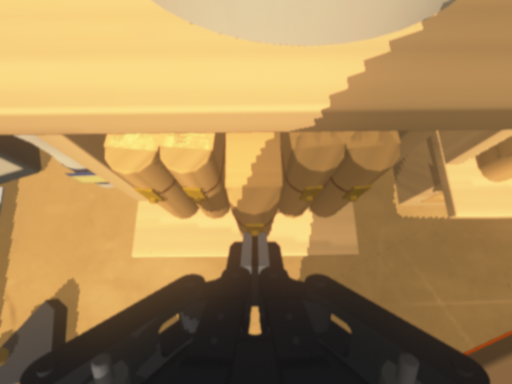

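The case stands upright between its neighbours with its front at x≈551; they are at 568 to 571. About 19 mm remain.

Request:
{"method": "arm_command", "body": {
  "steps": [
    [0.109,0,0.077,0,0,0],
    [0.109,0,0.077,0,0,0],
    [0.109,0,0.077,0,0,0],
    [0.082,0,0.058,0,0,0],
    [0,0,0,0,0,0]
  ]
}}

```text
time_s: 12.87
eef_pos: [459.0, 329.6, 271.7]
orientation: [0.002, 0.953, -0.016, 0.302]
wrist_force: [-2.6, 1.0, -2.3]
width: 0.2
gripper_force: 1.2
```

Request:
{"method": "arm_command", "body": {
  "steps": [
    [0.027,0,0.019,0,0,0],
    [0.027,0,0.019,0,0,0],
    [0,0,0,0,0,0]
  ]
}}

```text
time_s: 13.12
eef_pos: [460.8, 329.5, 271.6]
orientation: [0.002, 0.953, -0.016, 0.302]
wrist_force: [-3.4, 1.0, -1.0]
width: 0.2
gripper_force: 2.1
```

```bash
python3 - <<'E'
from h import *
w=cap('wrist');togo(None); fronts()
E
```

```text
q [ 1.06 -0.21 -0.67  0.69 -0.92  0.1 ] G [549.9 327.4 144.9] F [-4.5  0.4 -0.8] w -0.3 yaw -1.99 lean 35.1
278 [568.7 569.2 569.5 569.6 569.8]
302 [569.2 569.7 570.  570.1 570.3]
327 [568.  568.7 568.8 569.  569.1]
351 [570.4 570.9 571.1 571.4 571.5]
376 [570.5 571.  571.1 571.3 571.5]
```

Request:
{"method": "arm_command", "body": {
  "steps": [
    [0.027,0,0.019,0,0,0],
    [0.014,0,0.01,0,0,0],
    [0,0,0,0,0,0]
  ]
}}

```text
time_s: 13.42
eef_pos: [462.3, 329.4, 271.6]
orientation: [0.002, 0.953, -0.016, 0.302]
wrist_force: [-3.9, 0.4, -0.8]
width: 0.0
gripper_force: 2.4
```

```bash
python3 - <<'E'
from h import *
w=cap('wrist');togo(None); fronts()
E
```

```text
q [ 1.05 -0.21 -0.67  0.69 -0.92  0.11] G [551.5 327.3 144.8] F [-4.3  0.8 -1.3] w 0.1 yaw -2.0 lean 35.1
278 [569.1 569.3 569.5 569.7 569.9]
302 [569.3 569.9 570.1 570.2 570.4]
327 [569.7 570.  570.3 570.6 570.7]
351 [570.5 571.  571.1 571.3 571.5]
376 [570.5 571.  571.3 571.4 571.5]
```

Request:
{"method": "arm_command", "body": {
  "steps": [
    [0.014,0,0.01,0,0,0],
    [0.008,0,0.006,0,0,0],
    [0,0,0,0,0,0]
  ]
}}

```text
time_s: 13.72
eef_pos: [462.7, 329.5, 271.6]
orientation: [0.002, 0.953, -0.016, 0.302]
wrist_force: [-12.5, -0.6, 3.0]
width: -0.1
gripper_force: 6.7
```

The force jumped to 12 N, so the case is against the back wall. I'll back straight off, lift clear, and check.

Request:
{"method": "arm_command", "body": {
  "steps": [
    [-0.1,0,-0.07,0,0,0],
    [-0.3,0,-0.2,0,0,0],
    [-0.5,0,-0.35,0,0,0],
    [-0.5,0,-0.35,0,0,0],
    [-0.5,0,-0.35,0,0,0],
    [0,0,-0.5,0,0,0],
    [0,0,-0.5,0,0,0],
    [0,0,0,0,0,0],
    [0,0,0,0,0,0]
  ]
}}

```text
time_s: 14.47
eef_pos: [376.1, 332.1, 295.8]
orientation: [0.002, 0.953, -0.016, 0.302]
wrist_force: [0.1, 0.5, -4.3]
width: 0.3
gripper_force: 0.0
```

```bash
python3 - <<'E'
from h import *
w=cap('wrist');togo(None); fronts(); gap(0,(577,590))
a=cap('scene');V=pts(a)
cv2.imwrite('pics/j.png',np.hstack([cv2.resize(w['frame'],(400,300)),cv2.resize(a['frame'][90:270,130:370],(400,300))]))
E
```

```text
q [ 1.24 -0.39 -0.76  0.66 -1.1   0.01] G [465.4 329.7 168.1] F [ 0.8  0.4 -4.2] w 0.0 yaw -1.99 lean 35.1
278 [568.2 569.  569.5 569.8 569.9]
302 [569.2 569.6 570.1 570.2 570.5]
327 [569.2 569.9 570.3 570.6 570.8]
351 [570.1 570.8 570.9 571.4 571.7]
376 [569.4 570.9 571.1 571.6 571.7]
577 [(264.0, 286.5, np.float64(185.3)), (288.0, 310.0, np.float64(185.3)), (316.0, 338.5, np.float64(185.2)), (347.0, 369.5, np.float64(185.2)), (371.5, 393.5, np.float64(185.1))]
590 [(262.0, 311.5, np.float64(185.5)), (315.5, 339.0, np.float64(185.5)), (345.5, 394.5, np.float64(185.4)), (406.0, 407.5, np.float64(185.0))]
```

View pics/j.png

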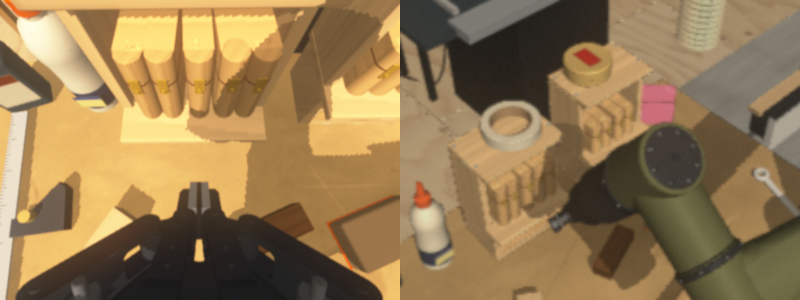

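All five cases stand upright with their fronts level (wrist view, row at about (195,90)). The other things on the bench are where they were, and the gripper is clear.

```bash
python3 -c "
from cell import ctrl;print(ctrl.sign_off())"
```

```text
the job is handed in; nothing more can be done
None
```

The loose case is back in the middle of the tall rack, upright and pushed against the back wall, its front level with its neighbours to within about 1 mm; no case toppled, and I handed the job in at about 14.5 s on the robot's clock.

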